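# Set the spring-loaded locating slide of a bench fixture to its middle stop

### The job

On the black fixture, push the keeper's lug so that the keeper swings out from under the stop pin's knob and the pin drops; then push the sprung slide in past its first tooth and let it go, so that it springs back onto the pin and stays latched at its middle position (not fully out, and not at the deep stop). Only push with the fingertips: do not pull the pin up, leave everything else on the bench where it stands, and finish clear of the fixture.

Things in the scene. Friction and masses are not known exactly. Their poses are not given: they have to be found in the camera images.
- fixture: black fixture fixed to the bench, base plate 260 x 110 mm (x = -70 to +190 mm), its top 22 mm above the bench. Origin: on the bench under the stop pin's axis; x = the level direction in which the slide is pushed in, y to the left of that, z up. A bridge (top 62 mm above the bench) crosses the slide at x = -18 to +12 mm and carries pin and keeper.
- slide (a joint): travel of the bare steel slide (m): 0 = fully out (start), grows as it is pushed in along the fixture's +x, 0.030 = middle position, 0.060 = deep stop, 0.072 = end of travel. A spring always pushes it back out (about 5 N at 0, 10 N at 0.045, a few N more while a tooth passes the pin). Push it to about 0.045, then let go.
- first_tooth (a point): top of the first of two saw teeth on the slide (8 mm high, ramp leading, 30 mm apart). With the pin dropped, it drops behind this tooth once the slide is beyond 0.031; let go, the slide springs back to 0.030 and the tooth bears on the pin: latched. Beyond about 0.058 the second tooth passes too and it latches deep, for good. With the pin held up it returns to 0.
- push_face (a point): centre of the front face of the slide's upright steel push plate (46 mm wide, 8 mm thick, 24 to 60 mm above the bench, only bench below and before it). At slide = 0 it lies at fixture x = -0.115, y = 0, z = 0.042. It moves with the slide; axes as the fixture's, push along +x.
- pin (a joint): drop of the upright sprung stop pin (m): 0 = held up by the keeper (start), +0.009 = fully dropped, its collar on the bridge; negative = pulled up higher. It falls by itself (spring, about 4 N) when the keeper is swung out; a passing tooth lifts it 8 mm for a moment.
- pin_knob (a point): top centre of the stop pin's black round knob (25 mm diameter, 18 mm high, above a steel collar of 36 mm diameter), 94 mm above the bench while held up, 85 mm when dropped. At fixture x = y = 0.
- keeper (a joint): swing of the flat steel keeper (rad) about an upright pivot at fixture x = -0.010, y = +0.036; starts at 0 to 0.2, its short end under the pin's collar; grows clockwise seen from above, as the lug goes along the fixture's +x; the pin is free from about 0.4, the stop is at 0.9. It stays where it is left (about 1.5 N at the lug moves it).
- lug_face (a point): centre of the front face (facing fixture -x) of the keeper's upright lug: a steel block 10 mm thick, 26 mm wide, 71 to 101 mm above the bench, at the keeper's long end, 57 mm from its pivot. At keeper = 0 it lies at fixture x = -0.015, y = +0.093, z = 0.086; point axes turn with the keeper. 35 mm along the fixture's +x frees the pin.
- bolt: loose hexagon bolt standing on its head, head 30 mm, shank 20 mm, 57 mm high, beside the fixture; origin under its centre. Leave alone.
- bushing: loose brass bushing, 44 mm diameter, 22 mm high, beside the fixture; origin under its centre. Leave alone.
- plug: loose aluminium plug, 42 mm diameter, 34 mm high, beside the fixture; origin under its centre. Leave alone.
- oil_bottle: loose white bottle, 56 mm diameter, 130 mm high; origin under its centre. Leave alone.
- grease_tin: loose metal tin, 70 mm diameter, 70 mm high; origin under its centre. Leave alone.
- nut_jar: loose grey jar, 60 mm diameter, 85 mm high; origin under its centre. Leave alone.
- wrench: loose steel wrench lying flat, 200 mm long along its x; origin under its centre. Leave alone.

How it is judged:
By the outcome, as a careful person would: the job done as asked, in the order asked, and still so for the second after the job is handed in, with the robot touching nothing.
It also fails if it takes over 43 s, if anything falls off the work surface, if the arm or the gripper's body presses on something with over 40 N, if the wrist force passes 120 N, or if a joint passes its speed limit or range.

### The arm

A 6-joint arm with a two-finger parallel gripper is mounted at the origin on the work surface. World frame = base frame: x ahead of the robot, y to its left, z up, the work surface at z = 0. Lengths are in mm, angles in rad, forces in N, time in s.
With the tool pointing down it reaches from about 350 to 975 mm from the base axis. Payload 7.1 kg.
Tool frame: the origin (TCP) lies between the finger pads; the fingertips stand 14 mm ahead of it and the grasp point (between the pads) lies 5 mm behind it (ctrl.tcp_to_tips is the distance from the TCP to the fingertips, in mm); z points along the fingers, y is the line along which they close (so a half turn about z gives the same grasp; the last joint's range is limited). The gripper opens to 88 mm and grips with 3 to 60 N. Pads are 20 mm wide; open, the fingers measure 115 mm over their backs; the gripper's body (75 mm by 178 mm) begins 61 mm behind the grasp point.
Start: joints at [-0.019, 0.423, 1.63, -0, 1.089, -0.019], TCP at [624.984, 0.026, 236.675] pointing down, gripper open.
Joint ranges: [-3, 3], [-0.9, 2.11], [0.09, 2.58], [-1.31, 4.45], [0.11, 2.69], [-2.54, 2.54]. Speed limits (rad/s): [2.39, 2.39, 3.01, 3.14, 3.14, 3.14].

### API

Orientations are given as a rotation vector (axis times angle).
In Python, from workcell import ctrl gives the robot as it stands.
- The arm moves only by the tool apply_moves, never from a script. Its argument "series" is a list that holds one entry, the list of rows, each a list of 7 numbers: the shift along the tool's x, y, z in cm, then the turn, a rotation vector about the tool's x, y, z in degrees, then the opening, from 0 (shut) to 1 (fully open). A call has 1 to 12 rows; each row shifts and turns the commanded pose from where the row before left it, along the tool's axes as they then stand; what a row does not reach is not made up. A row lasts 1/10 s, in which the tool goes at most 50 mm and 8.59 degrees, less where a joint would pass 70% of its speed; a pose out of reach is approached as far as the arm can. A call with a gripper value outside its range is refused whole. The fingers move at their own pace and stop on an object; the grip force is fixed at half the most. Time passes only in rows, so rows that do not move let the fingers close. It gives the time, the measured TCP pose, the force and the opening at its end, in the units of the state.
- ctrl.get_obs(): the state, without advancing time (a new reading comes with each control period).
- ctrl.get_image(name): name is "scene" or "side" or "wrist"; returns a dict with "img" (384x512x3 uint8, blue, green, red), "K" (3x3 intrinsics, pixels), "cam_to_world" (4x4, takes a point from camera to world coordinates). Camera axes: x right, y down, z forward; pixel columns grow to the right and rows downward; lengths in mm; the calibration is good to about 2 mm. A picture is of the moment at which its call begins. There is no depth.
- ctrl.close_job(): hands the job in, once; it reports no verdict.
The state is a dict: "t": time; "qpos": joint angles; "qvel": joint speeds; "joint_torque": joint torques, N m; "ee_pos": TCP position; "orientation": TCP orientation; "ft_force": force on the tool from outside, world axes, zero at the start; "moment": the same for the moment, N m; "width": finger opening in mm.
Only numpy, scipy, OpenCV 4.12 (cv2) and the standard library are available. Lean on these libraries where they do the work, as an engineer would, in place of code of your own. Each camera call takes 0.05 s, during which the arm holds its last target. There are 200 camera calls.

## Working session

There is one attempt and no reset: what is moved stays moved. The work goes in short steps, Python scripts to look and compute and a tool call to move; the robot and the scene stay as the last step left them, time stands still between calls to the robot, and variables do not carry over. Pictures are saved under pics/ and viewed, on a budget of 10 in all, crops included, one or two more only if the job needs it, and the job is handed in when it is done.

Besides the shell and the picture viewer there is one more tool, called after "Call:" as name(argument=value, ...), one argument or row to a line, values as JSON. apply_moves: Moves the arm, as the interface text tells. Its arguments: {"type":"object","properties":{"series":{"type":"array","items":{"type":"array","items":{"type":"array","items":{"type":"number"}}}}},"required":["series"]}

```bash
mkdir -p pics
cat > h.py <<'E'
import numpy as np, cv2
from workcell import ctrl
def snap(n,f):
    d=ctrl.get_image(n); cv2.imwrite(f'pics/{f}.png',d['img']); np.savez(f'pics/{f}.npz',**{k:np.array(v) for k,v in d.items()}); return d
def load(f): return dict(np.load(f'pics/{f}.npz'))
def ray(d,u,v):
    T=np.array(d['cam_to_world']); r=T[:3,:3]@np.linalg.solve(np.array(d['K']),[u,v,1]); return T[:3,3],r
def onz(d,u,v,z):
    o,r=ray(d,u,v); return o+r*(z-o[2])/r[2]
def tri(*l):
    A=0;b=0
    for d,u,v in l:
        o,r=ray(d,u,v); r=r/np.linalg.norm(r); P=np.eye(3)-np.outer(r,r); A=A+P; b=b+P@o
    return np.linalg.solve(A,b)
def proj(d,p):
    T=np.linalg.inv(d['cam_to_world']); q=d['K']@(T[:3,:3]@np.array(p)+T[:3,3]); return q[:2]/q[2]
E
python3 - <<'E'
from h import *
a=[snap(n,n+'0')['img'] for n in('scene','side','wrist')]
s=np.hstack([a[0],a[1]]); 
for n in('scene0','side0','wrist0'): print(n,load(n)['cam_to_world'].round(2).tolist())
print(ctrl.get_obs())
E
```

```text
scene0 [[-0.08, 0.65, -0.76, 1522.03], [1.0, 0.05, -0.06, 103.13], [0.0, -0.76, -0.65, 931.78], [0.0, 0.0, 0.0, 1.0]]
side0 [[0.76, -0.33, 0.57, -24.59], [-0.65, -0.41, 0.64, -661.53], [0.02, -0.85, -0.52, 657.94], [0.0, 0.0, 0.0, 1.0]]
wrist0 [[1.0, 0.0, -0.0, 624.79], [0.0, -0.96, -0.27, 75.16], [-0.0, 0.27, -0.96, 383.28], [0.0, 0.0, 0.0, 1.0]]
{'t': 0.15, 'qpos': array([-1.90269308e-02,  4.23657479e-01,  1.63047006e+00,  2.58928904e-06,
        1.08860199e+00, -1.89962156e-02]), 'qvel': array([-7.52913953e-04, -3.06344254e-03, -1.75996556e-03,  6.07224726e-04,
       -6.17275862e-05,  1.25893740e-03]), 'joint_torque': array([ 9.52650989e-04, -5.44981134e+01, -2.73919362e+01,  6.45430083e-02,
        2.04369903e-02, -3.19723256e-05]), 'ee_pos': array([6.24605035e+02, 1.70815731e-02, 2.36102592e+02]), 'orientation': array([-2.22089648e+00, -2.22082559e+00,  1.23559197e-03]), 'ft_force': array([-0.27038778, -0.05943558,  0.45686807]), 'moment': array([-0.04670995, -0.01696337, -0.03185079]), 'width': 87.62003644922488}
```

View pics/scene0.png

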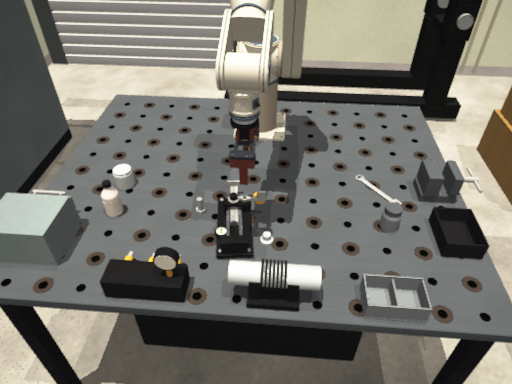

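View pics/side0.png

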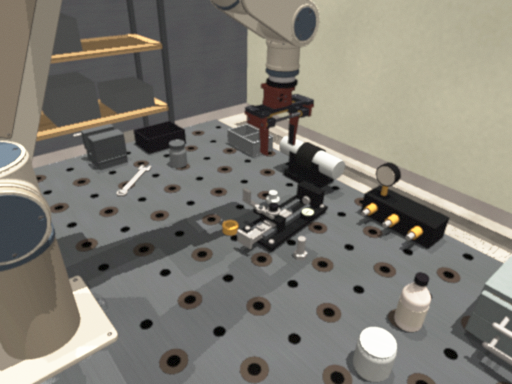

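The fixture lies just beyond the gripper at about (235,220) in scene and (285,215) in side. The slide end is toward the robot. I'll zoom in on both.

Run:
```python
from h import *
a=load('scene0')['img'][165:265,190:290]; b=load('side0')['img'][175:255,220:340]
A=cv2.resize(a,(400,400),interpolation=2); B=cv2.resize(b,(400*3//2-200,267),interpolation=2)
A=cv2.resize(a,(400,400),interpolation=cv2.INTER_CUBIC)
B=cv2.resize(b,(600,400),interpolation=cv2.INTER_CUBIC)
w=load('wrist0')['img']
o=np.zeros((600,800,3),np.uint8); o[:400,:400]=A; o[:400,400:800]=cv2.resize(load('side0')['img'][170:260,235:325],(400,400),interpolation=cv2.INTER_CUBIC)
o[400:600,:267]=cv2.resize(w,(267,200)); cv2.imwrite('pics/c1.png',o)
```

```text
(no output)
```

View pics/c1.png

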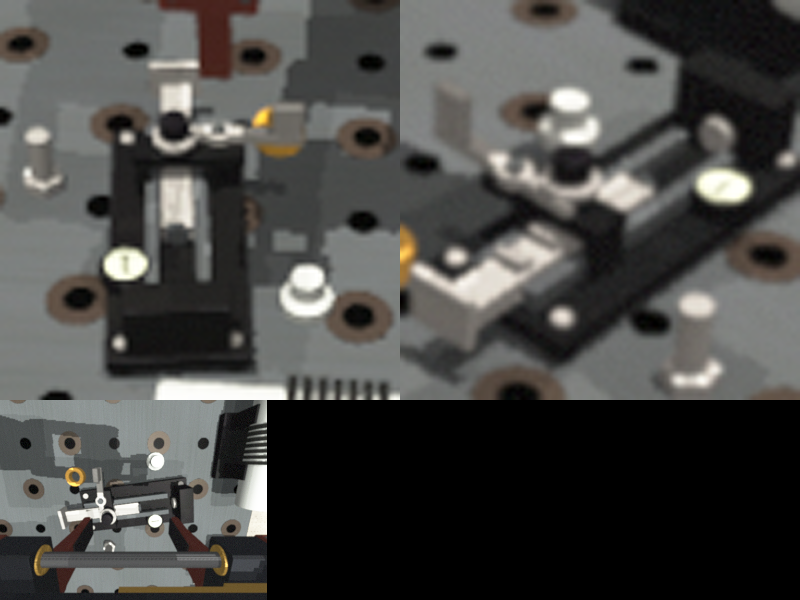

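View pics/wrist0.png

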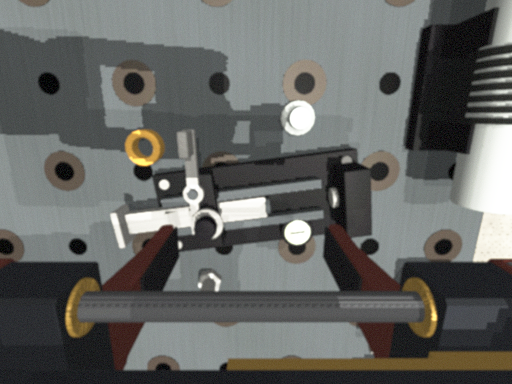

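Run:
```python
from h import *
S,D,W=load('scene0'),load('side0'),load('wrist0')
k=tri((S,233,195.2),(D,273.3,205.3)); print('knob tri',k, proj(W,k))
print('scene/side at z94',onz(S,233,195.2,94),onz(D,273.3,205.3,94))
s1,s2=onz(W,165,185,24),onz(W,347,160,24); s3=onz(W,180,245,24)
print(s1,s2,s3,np.degrees(np.arctan2(*(s2-s1)[[1,0]])))
a,b=onz(W,113,215,60),onz(W,121,247,60); print('plate front top',a,b,np.linalg.norm(a-b),np.degrees(np.arctan2(*(a-b)[[1,0]]))-90)
p=[onz(W,u,v,101) for u,v in((178,132),(193,130),(180,158),(195,157))]; print('lug top?',np.round(p,1))
# scene screws
c=lambda u,v:(190+u/4,165+v/4)
for q in((127,137),(237,340),(119,343)): print('sc screw',onz(S,*c(*q),24))
for n,q in(('bolt',(38,133)),('plug',(305,270))): print(n,onz(S,*c(*q),57 if n=='bolt' else 34))
print('lug scene top',[onz(S,*c(*q),101) for q in((271,104),(302,104))])
cv2.imwrite('pics/w1.png',cv2.resize(W['img'][110:270,90:250],(800,800))[:600] if 0 else cv2.resize(W['img'][115:265,95:295],(800,600),interpolation=cv2.INTER_CUBIC))
```

```text
knob tri [574.25256825 -46.31702677  88.64783147] [204.53924411 228.82839813]
scene/side at z94 [579.99415256 -45.14123306  94.        ] [568.64247126 -52.47410172  94.        ]
[515.60409837 -13.3252966   24.        ] [743.25607834  18.66507538  24.        ] [529.13331366 -96.39178009  24.        ] 7.999006032255905
plate front top [462.51094803 -40.78433065  60.        ] [466.91218058 -81.93928644  60.        ] 41.38962712377499 6.104179711854201
lug top? [[555.5  57.3 101. ]
 [569.8  59.2 101. ]
 [555.7  32.6 101. ]
 [570.3  33.6 101. ]]
sc screw [525.40360918 -93.37347234  24.        ]
sc screw [743.84431076  22.00518328  24.        ]
sc screw [754.13868698 -65.61988747  24.        ]
bolt [ 562.9076989  -160.47884988   57.        ]
plug [677.53273461  68.75430827  34.        ]
lug scene top [array([560.8837659 ,  32.88760777, 101.        ]), array([558.7907736 ,  57.73528613, 101.        ])]
```

View pics/w1.png

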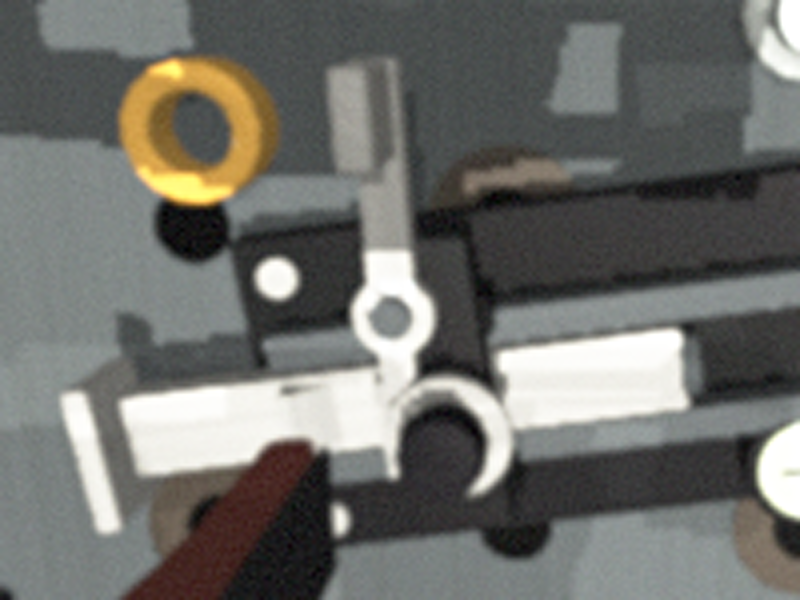

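Run:
```python
from h import *
W=load('wrist0'); P=lambda u,v,z:onz(W,95+u/4,115+v/4,z)
yaw=np.radians(8); ex=np.array([np.cos(yaw),np.sin(yaw),0]); ey=np.array([-ex[1],ex[0],0])
a,b=P(62,395,60),P(100,532,60); print('plate',a,b,np.linalg.norm(a-b),np.degrees(np.arctan2(*(a-b)[[1,0]]))-90)
m=(a+b)/2; print('origin from plate',m+115*ex)
print('knob',P(437,450,94)); pv=P(391,316,70); print('pivot',pv,'origin',pv+10*ex-36*ey)
s=[P(277,278,23),onz(W,347,160,23)]; print(s)
L=np.array([P(u,v,101) for u,v in((328,68),(337,176),(363,65),(374,172))]); print('lug',L.round(1))
for o in(m+115*ex,pv+10*ex-36*ey): 
  for q in (L[0]+L[1])/2,a,b,*s: print(((q-o)@ex).round(1),((q-o)@ey).round(1))
br=P(198,130,22); print('bushing',br)
```

```text
plate [459.77568249 -39.23240421  60.        ] [465.53466457 -83.27090889  60.        ] 44.41346382138741 7.450377884637874
origin from plate [576.53600144 -45.24674994  60.        ]
knob [574.92807261 -42.59154673  94.        ]
pivot [559.70324614 -12.2957897   70.        ] origin [574.61615847 -46.55370917  70.        ]
[array([514.39938969, -12.91864593,  23.        ]), array([743.58581508,  18.50782505,  23.        ])]
lug [[554.5  57.3 101. ]
 [554.9  31.6 101. ]
 [562.9  58.  101. ]
 [564.   32.6 101. ]]
-9.1 91.9
-114.8 22.2
-115.2 -22.2
-57.0 40.7
174.3 39.9
-7.0 92.9
-112.7 23.2
-113.1 -21.2
-54.9 41.7
176.4 40.9
bushing [493.57571871  33.63279822  22.        ]
```

The knob's world position is about (575.5, −46), with yaw about 8°. The keeper is at about 0.1 rad, and the lug face is at about (555, 44). I'll align the tool with the fixture, close the gripper, and move behind the lug.

Call:
apply_moves(
  series=[
    [[0,0,0,0,0,-8,0],[1.3,-2.3,0,0,0,0,0],[1.3,-2.3,0,0,0,0,0],[1.3,-2.3,0,0,0,0,0],[1.35,-2.2,0,0,0,0,0],[0,0,2,0,0,0,0],[0,0,3,0,0,0,0],[0,0,3,0,0,0,0],[0,0,3,0,0,0,0],[0,0,2.5,0,0,0,0],[0,0,0,0,0,0,0],[0,0,0,0,0,0,0]],
  ],
)

```text
t: 1.35
ee_pos: [527.4, 39.4, 101.7]
orientation: [-2.061, -2.37, 0.001]
ft_force: [-0.6, -0.8, 0.2]
width: 0.6
```

```bash
cat >> h.py <<'E'
y8=np.radians(8); EX=np.array([np.cos(y8),np.sin(y8)]); EY=np.array([-EX[1],EX[0]]); O=np.array([575.5,-45.8])
def fx():
    o=ctrl.get_obs(); p=o['ee_pos']; d=p[:2]-O; print('t',round(o['t'],2),'fix',(d@EX).round(1),(d@EY).round(1),p[2].round(1),'F',o['ft_force'].round(1),'w',round(o['width'],1),o['orientation'].round(3))
E
python3 - <<'E'
from h import *
fx()
a=snap('wrist','w2')['img']; b=snap('side','s2')['img'];c=snap('scene','c2')['img']
o=np.zeros((600,800,3),np.uint8); o[:300,:400]=cv2.resize(a,(400,300)); o[:400,400:]=cv2.resize(b[150:250,220:320],(400,400),interpolation=2); o[300:,:400]=cv2.resize(c[165:240,195:295],(400,300),interpolation=2)
cv2.imwrite('pics/m2.png',o)
E
```

```text
t 1.35 fix -35.7 91.0 101.7 F [-0.6 -0.8  0.2] w 0.6 [-2.061e+00 -2.370e+00  1.000e-03]
```

View pics/m2.png

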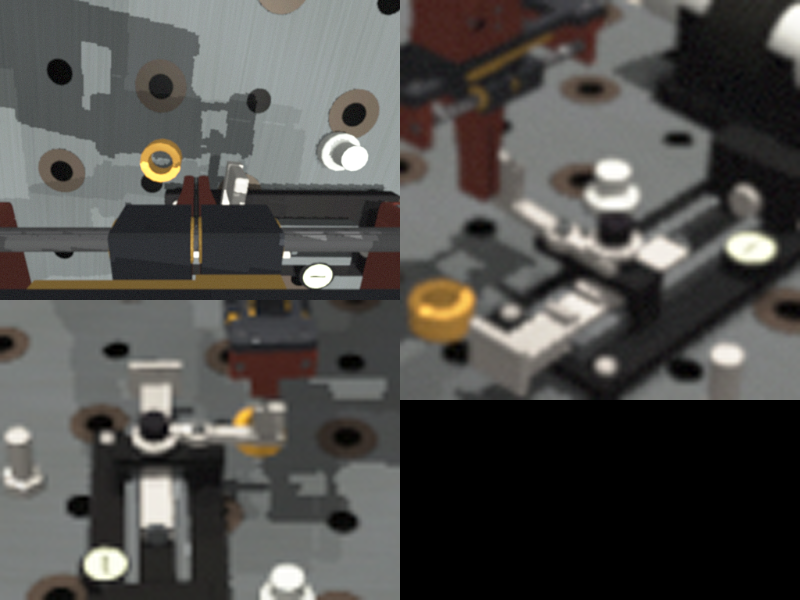

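The fingers stand just in front of the lug. Next I'll lower a little and push.

Call:
apply_moves(
  series=[
    [[0,0,0.7,0,0,0,0],[0,0.5,0,0,0,0,0],[0,0.5,0,0,0,0,0],[0,0.4,0,0,0,0,0],[0,0.4,0,0,0,0,0],[0,0.4,0,0,0,0,0],[0,0.4,0,0,0,0,0],[-0.1,0.4,0,0,0,0,0],[-0.1,0.4,0,0,0,0,0],[-0.1,0.4,0,0,0,0,0],[-0.1,0.4,0,0,0,0,0],[0,0,0,0,0,0,0]],
  ],
)

```text
t: 2.7
ee_pos: [570.8, 41.3, 94.8]
orientation: [2.061, 2.37, 0.002]
ft_force: [-0.8, 0.1, -0.1]
width: 0.3
```

Run:
```python
from h import *
fx()
b=snap('side','s3')['img'];c=snap('scene','c3')['img']
o=np.zeros((400,800,3),np.uint8); o[:400,400:]=cv2.resize(b[150:250,220:320],(400,400),interpolation=2); o[:400,:400]=cv2.resize(c[155:255,195:295],(400,400),interpolation=2)
cv2.imwrite('pics/m3.png',o)
```

```text
t 2.7 fix 7.5 86.9 94.8 F [-0.8  0.1 -0.1] w 0.3 [2.061e+00 2.370e+00 2.000e-03]
```

View pics/m3.png

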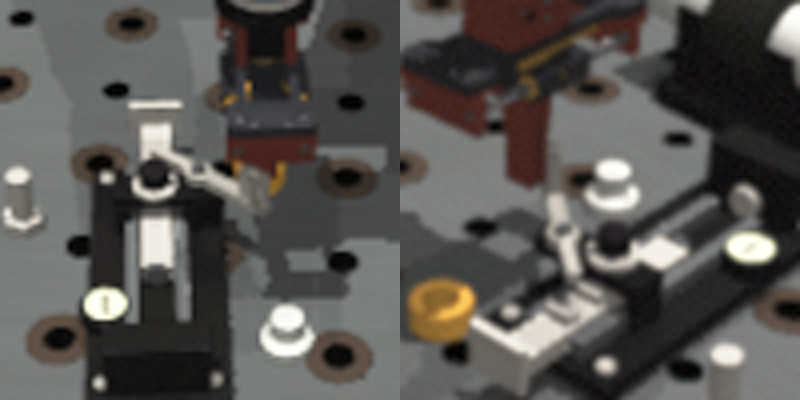

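The lug is swung by about 35°, the pin knob has dropped, and the keeper is clear of the collar. I'll retreat, rise, and go round in front of the push plate.

Call:
apply_moves(
  series=[
    [[0,-1.5,0,0,0,0,0],[0,-1.5,-1,0,0,0,0],[0,-1.5,-3,0,0,0,0],[-1.5,-2.5,-1,0,0,0,0],[-2.4,-2.6,0,0,0,0,0],[-2.4,-3,0,0,0,0,0],[-2.4,-3,0,0,0,0,0],[0,0,2,0,0,0,0],[0,0,2.5,0,0,0,0],[0,0,2.5,0,0,0,0],[0,0,1.9,0,0,0,0],[0,0,0,0,0,0,0]],
  ],
)

```text
t: 4.0
ee_pos: [426.4, -66.5, 54.2]
orientation: [-2.06, -2.369, 0.002]
ft_force: [-0.3, 0.4, 0.1]
width: 0.2
```

Run:
```python
from h import *
fx()
b=snap('side','s4')['img'];c=snap('scene','c4')['img']
o=np.zeros((400,800,3),np.uint8); o[:400,400:]=cv2.resize(b[150:250,220:320],(400,400),interpolation=2); o[:400,:400]=cv2.resize(c[155:255,195:295],(400,400),interpolation=2)
cv2.imwrite('pics/m4.png',o)
```

```text
t 4.0 fix -150.5 0.2 54.2 F [-0.3  0.4  0.1] w 0.2 [-2.060e+00 -2.369e+00  2.000e-03]
```

View pics/m4.png

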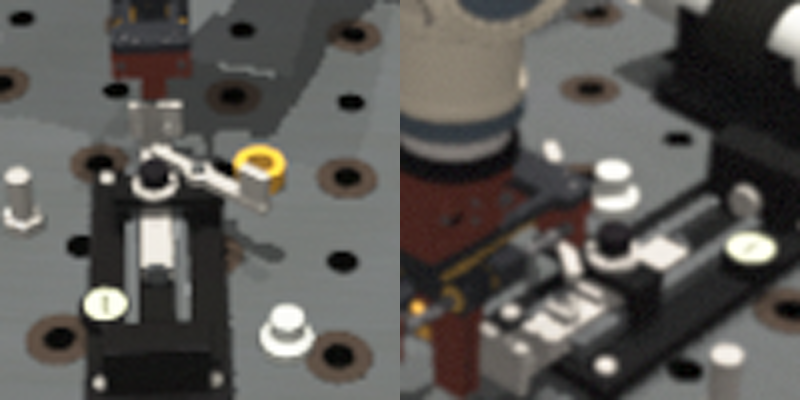

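The fingers are squarely in front of the push plate. I'll advance to contact and read the force.

Call:
apply_moves(
  series=[
    [[0,0.5,0,0,0,0,0],[0,0.5,0,0,0,0,0],[0,0.5,0,0,0,0,0],[0,0.4,0,0,0,0,0],[0,0.3,0,0,0,0,0],[0,0,0,0,0,0,0]],
  ],
)

```text
t: 4.7
ee_pos: [449.7, -63.5, 55.8]
orientation: [2.061, 2.371, 0.0]
ft_force: [-0.8, -0.8, -0.3]
width: 0.3
```

Call:
apply_moves(
  series=[
    [[0,0.2,0,0,0,0,0],[0,0,0,0,0,0,0]],
  ],
)

```text
t: 4.9
ee_pos: [451.0, -63.2, 55.6]
orientation: [-2.061, -2.371, 0.0]
ft_force: [-0.7, 0.1, -1.1]
width: 0.5
```

Call:
apply_moves(
  series=[
    [[0,0.2,0,0,0,0,0],[0,0,0,0,0,0,0]],
  ],
)

```text
t: 5.1
ee_pos: [451.9, -63.0, 55.5]
orientation: [-2.06, -2.369, 0.002]
ft_force: [-4.3, -2.3, 3.2]
width: 0.3
```

```bash
python3 -c "
from h import *
fx()"
```

```text
t 5.1 fix -124.8 0.2 55.5 F [-4.3 -2.3  3.2] w 0.3 [-2.060e+00 -2.369e+00  2.000e-03]
```

Contact came at TCP x ≈ −125, with about 5 N. I'll push 44 mm further.

Call:
apply_moves(
  series=[
    [[0,0.4,0,0,0,0,0],[0,0.4,0,0,0,0,0],[0,0.4,0,0,0,0,0],[0,0.4,0,0,0,0,0],[0,0.4,0,0,0,0,0],[0,0.4,0,0,0,0,0],[0,0.4,0,0,0,0,0],[0,0.4,0,0,0,0,0],[0,0.4,0,0,0,0,0],[0,0.4,0,0,0,0,0],[0,0.4,0,0,0,0,0],[0,0,0,0,0,0,0]],
  ],
)

```text
t: 6.3
ee_pos: [493.4, -57.0, 55.1]
orientation: [-2.057, -2.367, 0.007]
ft_force: [-10.2, -3.6, 6.8]
width: 0.3
```

Run:
```python
from h import *
fx()
b=snap('side','s5')['img'];c=snap('scene','c5')['img']
o=np.zeros((400,800,3),np.uint8); o[:400,400:]=cv2.resize(b[150:250,220:320],(400,400),interpolation=2); o[:400,:400]=cv2.resize(c[155:255,195:295],(400,400),interpolation=2)
cv2.imwrite('pics/m5.png',o)
```

```text
t 6.3 fix -82.9 0.4 55.1 F [-10.2  -3.6   6.8] w 0.3 [-2.057 -2.367  0.007]
```

View pics/m5.png

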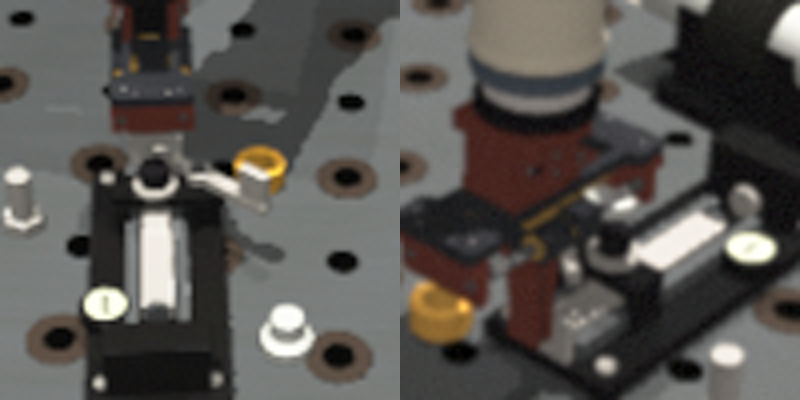

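The slide is in by about 42 mm, against roughly 11 N. Now I'll let go and back off.

Call:
apply_moves(
  series=[
    [[0,-0.5,0,0,0,0,0],[0,-0.5,0,0,0,0,0],[0,-0.5,0,0,0,0,0],[0,-1,0,0,0,0,0],[0,-2,0,0,0,0,0],[0,-2.5,0,0,0,0,0],[0,0,-2,0,0,0,0],[0,0,-3,0,0,0,0],[0,0,-3,0,0,0,0],[0,0,-3,0,0,0,0],[0,0,-2,0,0,0,0],[0,0,0,0,0,0,0]],
  ],
)

```text
t: 7.6
ee_pos: [429.4, -67.0, 188.3]
orientation: [2.057, 2.367, 0.006]
ft_force: [0.4, -0.3, -0.3]
width: 0.5
```

Run:
```python
from h import *
fx()
b=snap('side','s6')['img'];c=snap('scene','c6')['img']
o=np.zeros((400,800,3),np.uint8); o[:400,400:]=cv2.resize(b[150:250,220:320],(400,400),interpolation=2); o[:400,:400]=cv2.resize(c[155:255,195:295],(400,400),interpolation=2)
cv2.imwrite('pics/m6.png',o)
S=load('scene0')
for t in(0,30,60):
  print(t,[proj(load(n),[*(O+EX*(-115+t)+EY*yy),60]).round(1).tolist() for n in('c6','s6') for yy in(-23,23)])
```

```text
t 7.6 fix -147.6 -0.7 188.3 F [ 0.4 -0.3 -0.3] w 0.5 [2.057 2.367 0.006]
0 [[226.2, 180.1], [239.4, 179.7], [250.4, 237.2], [236.9, 229.4]]
30 [[226.3, 185.7], [239.7, 185.2], [258.5, 231.7], [245.0, 224.2]]
60 [[226.3, 191.4], [239.9, 190.9], [266.2, 226.4], [252.8, 219.2]]
```

View pics/m6.png

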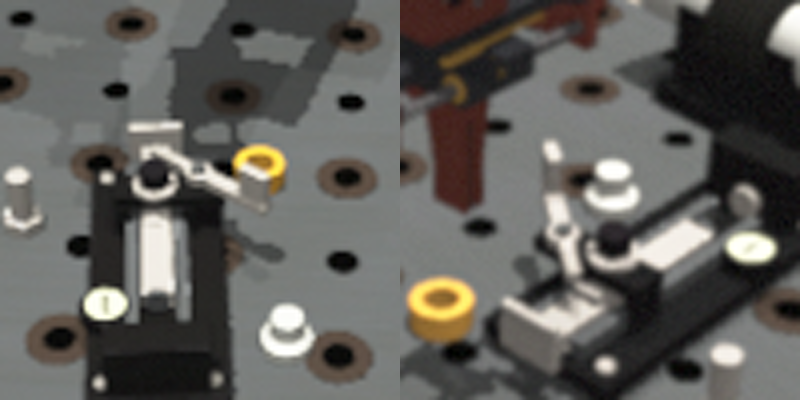

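The plate's top front edge sits at scene row ≈185.7 and side (245.5, 225). Both match the projection for a travel of 30 mm. The keeper is out, the pin is down, and nothing else has moved. I'll hand in.

```bash
python3 -c "
from h import *
print(ctrl.close_job())"
```

```text
the job is handed in; nothing more can be done
None
```

The job is done and handed in at about 7.7 s of the 43 s allowed. The slide is latched at its middle position.

- **Keeper and pin:** I pushed the lug with the closed fingertips until the keeper had swung about 0.65 rad. In the pictures the keeper is clear of the collar and the knob has dropped.
- **Slide:** I pushed the plate in by about 42 mm, against roughly 11 N, then backed off and rose clear. In the last pictures the plate's top edge matches the position calculated for 30 mm of travel, in both the scene and side views.
- **Clear of the fixture:** the tool force read about 0.6 N after backing off, so nothing is touching. The bolt, bushing and plug look unmoved in the close-up. I did not re-check the bottle, tin, jar and wrench, but the arm stayed well away from them.
- **One disagreement:** the plate was met about 3 mm later than calculated, with TCP x at about −125 mm instead of −128.5. I measured the push from the actual contact.

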